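# Spring gauge on the round test block

### The job

Twist the captive cap of the storage stand counter-clockwise (seen from above) by about a quarter turn, lift the spring gauge out, and set its tip inside the ring engraved on the round test block, with the gauge square to the block's tilted face. Press lightly until the spring plunger is about half way in and finish while still holding it there, without letting go. Keep the gauge off the square block, never press its plunger solid, leave the tables' tilt as it is set and leave the other things alone.

Things in the scene. Friction and masses are not known exactly. Their poses are not given: they have to be found in the camera images.
- stand: the gauge's storage stand, fixed: round grey foot (76 mm wide, 8 mm high) with an upright aluminium tube (36 mm wide, rim at 62 mm) at its centre; origin at the centre of the underside, z up
- cap (a joint): angle of the black ribbed round cap on top of the stand (50 mm wide, 50 to 80 mm above the worktop, on the stand's axis). It only turns, counter-clockwise from above = growing; starts near 0, where two lips in it cover the gauge's cross bar and lock the gauge in; stop at 1.5 rad, gauge free from 1.0, counts as open past 1.15. Turns with 0.05 N m, stays where left; the gauge does not turn with it
- gauge: spring gauge, about 130 g, upright in the stand. Origin on its axis under its 22 mm collar (62 mm above the worktop when stored), z up the axis. Grey square handle 16 x 16 mm (faces across x and y) from z = 5 to 50 mm, its top 32 mm sticking out of the cap; cross bar 38 mm along y, z = 0 to 5 mm; 12 mm stem down to z = -34 mm, then a 5 mm plunger. Lifted straight up by 60 mm it is clear of the stand
- gauge_tip (a point): the rounded end of the plunger, on the gauge's axis, at z = -46 mm of the gauge when the plunger is out
- plunger (a joint): how far the spring plunger is pushed in, m: 0 out, 0.010 solid; about 0.7 N per mm (about 3.5 N at half way, 5 mm). A thin dark line round the plunger shows where half way is
- round_plate: tilting plate of the table with the round test block: aluminium, 64 x 66 x 8 mm, between two grey cheeks on a fixed 76 x 100 mm base; origin on the tilt axis, 41 mm above the worktop; z square to the face. On it a steel disc 50 mm wide, 12 mm thick. A stiff hinge holds the tilt; the face leans to the robot's side by 0.15 to 0.5 rad
- round_spot (a point): centre of the thin dark ring (12 mm inside, 15 mm outside) engraved on the top face of the round block; it lies 16 mm above and 10 mm along y of the plate's origin; z points out of the face, square to it
- square_plate: the same tilting plate on the other table, with a square steel block 50 x 50 x 12 mm with the same ring; not to be touched with the gauge; origin as for the round one
- square_spot (a point): centre of the ring on the square block; as for the round one
- brass_weight: a brass knobbed weight, 23 mm wide and 41 mm high; origin at the centre of its underside; to be left alone
- tape: a roll of tan tape, 64 mm wide, 19 mm high; origin at the centre of its underside; to be left alone
- bench_timer: a white bench timer 62 x 68 x 22 mm; origin at the centre of its underside; to be left alone
- calipers: a steel sliding caliper, 62 x 190 x 13 mm, lying flat; origin at the centre of its underside; to be left alone
- match_box: a matchbox 37 x 52 x 14 mm; origin at the centre of its underside; to be left alone
Mind the look-alikes: they are no part of the job. Leave any blue look-alike of the stand alone.

How it is judged:
On the way, in this order (a step that is already met when the one before it is completed fails the run):
1. the cap is twisted open (past 1.15 rad) (value of joint cap above 1.15 rad), for 0.1 s.
2. the gauge is lifted out of the stand, held in the fingers (height (world z) of gauge_tip above 0.085 m and contact force between the fingers and gauge above 2 N), for 0.1 s.
3. the gauge's tip is in the ring on the round block, square to the face and lightly pressed (distance between gauge_tip and round_spot below 0.006 m and angle between the z axis of gauge and the z axis of round_spot, either way round below 0.17 rad and value of joint plunger between 0.0025 and 0.0085 m and contact force between gauge and round_plate between 1 and 10 N and contact force between the fingers and gauge above 2 N), for 0.5 s.
At the end, for the whole second after the job is handed in: The gauge, still held in the fingers, touches the round block with its tip within 6 mm of the ring's centre, its axis within 0.17 rad (10 degrees) of square to the face, the plunger pushed in by 2.5 to 8.5 mm and a contact force of 1 to 10 N, steadily through the last second (all of step 3); the arm keeps its last pose, push and grip.
It fails at once if the gauge is pressed hard, plunger solid (contact force between gauge and round_plate above 15 N or value of joint plunger above 0.0097 m).
It fails at once if the gauge touches the square block (contact force between gauge and square_plate above 0.5 N).
It fails at once if a table's tilt is disturbed (distance of any of round_spot, square_spot from where it was at the start of the episode above 0.004 m).
It fails at once if a bystander is moved by more than 30 mm (distance of any of brass_weight, tape, bench_timer, calipers, match_box from where it was at the start of the episode above 0.03 m).
It also fails if it takes over 53 s, if anything falls off the work surface, if the arm or the gripper's body presses on something with over 40 N, if the wrist force passes 120 N, or if a joint passes its speed limit or range.

### The arm

A 6-joint arm with a two-finger parallel gripper is mounted at the origin on a cart in front of the work surface, level with it; the furniture and walls round the work are solid. World frame = base frame: x ahead of the robot, y to its left, z up, the work surface at z = 0. Lengths are in m, angles in rad, forces in N, time in s.
With the tool pointing down it reaches from about 0.25 to 0.775 m from the base axis. Payload 8.9 kg.
Tool frame: the origin (TCP) lies where the fingers leave the gripper's body, on its centre line; the fingertips stand 73 mm ahead of it and the grasp point (between the pads) lies 54 mm ahead of it (ctrl.grasp_offset is the distance from the TCP to the grasp point, in m); z points along the fingers, y is the line along which they close (so a half turn about z gives the same grasp; the last joint's range is limited). The gripper opens to 85 mm and grips with 20 to 120 N. Pads are 22 mm wide; open, the fingers measure 114 mm over their backs; the gripper's body (76 mm by 85 mm) begins 54 mm behind the grasp point. The pads swing forward as they close: fully open they stand 13 mm farther back than shut.
Start: joints at [-1.408, 0.291, -0.153, 1.127, 0, 1.431], TCP at [0.156, -0.501, 0.304] pointing down, gripper open.
Joint ranges: [-2.52, 2.52], [-0.91, 1.74], [-1.3, 1.37], [-1.96, 2.02], [-1.52, 1.47], [-3.14, 3.14]. Speed limits (rad/s): [2.22, 2.22, 2.79, 3.14, 3.14, 3.14].

### API

Orientations are given as a rotation vector (axis times angle).
In Python, from bench import observe, imaging, ctrl gives the robot as it stands.
- The arm moves only by the tool step_arm, never from a script. Its argument "motion" is a list of rows, each an object of numbers: "tx", "ty", "tz": the shift along the tool's x, y, z in cm; "rx", "ry", "rz": the turn, a rotation vector about the tool's x, y, z in rad. In form: [{"tx": .., "ty": .., "tz": .., "rx": .., "ry": .., "rz": ..}, ...]. A call has 1 to 12 rows; each row is the pose to reach, as a shift and turn from the pose commanded when the call began, along the tool's axes at that moment; what a row does not reach only later rows make up. A row lasts 1/10 s, in which the tool goes at most 50 mm and 8.59 degrees, less where a joint would pass 70% of its speed; a pose out of reach is approached as far as the arm can. A call with a gripper value outside its range is refused whole. "grip" is the closure, from -1 (fully open) to 1 (shut), set as the call begins (left out, the last holds). The fingers move at their own pace and stop on an object; "newtons" is the grip in N (left out, the last holds). Time passes only in rows, so rows that repeat a pose let the fingers close. It gives the time, the measured TCP pose, the force and the opening at its end, in the units of the state.
- observe(): the state, without advancing time (a new reading comes with each control period).
- imaging.snapshot(name): name is "side" or "top" or "wrist"; returns a dict with "pixels" (480x640x3 uint8, red, green, blue), "K" (3x3 intrinsics, pixels), "rvec" (rotation vector, rad) and "tvec" (3), from world to camera coordinates, as OpenCV has them; the wrist camera has in their place "tool_from_camera" (4x4, takes a point from camera to tool coordinates, whose origin is the TCP and whose axes are the flange's). Camera axes: x right, y down, z forward; pixel columns grow to the right and rows downward; lengths in m; the calibration is good to about 2 mm. A picture is of the moment at which its call begins: read the wrist's pose just before it. There is no depth.
- ctrl.job_done(): hands the job in, once; it reports no verdict.
Trained networks look in a picture, given as the dict that the camera call returned (one of the last four; its "shot" number tells which), for a name from the list of things; names that differ only in an ending like _2 or _b are one class to them, and where a whole thing is asked for, a point or a joint stands for the part that bears it (a point fixed in the world has none). Each returns a list of dicts, best first, with "score" (0 to 1); they miss things now and then, are a little off and sometimes report something else, mostly with a low value. They report only what shows in the picture. A call takes as long as a camera call. They do not tell look-alikes from the thing itself.
- imaging.trace(picture, label): "region" (480x640 bool, what is visible of it) and "pixel" ([column, row] in pixels, amid what is visible of it).
The state is a dict: "time": time; "joint_pos": joint angles; "joint_velocities": joint speeds; "joint_efforts": joint torques, N m; "tool_pos": TCP position; "ee_rot": TCP orientation; "ft_force": force on the tool from outside, world axes, zero at the start; "wrist_torque": the same for the moment, N m; "opening": finger opening in m.
Only numpy, scipy, OpenCV 4.12 (cv2) and the standard library are available. Lean on these libraries where they do the work, as an engineer would, in place of code of your own. Each camera call takes 0.05 s, during which the arm holds its last target. There are 200 camera calls.

## Working session

There is one attempt and no reset: what is moved stays moved. The work goes in short steps, Python scripts to look and compute and a tool call to move; the robot and the scene stay as the last step left them, time stands still between calls to the robot, and variables do not carry over. Pictures are saved under pics/ and viewed, on a budget of 10 in all, crops included, one or two more only if the job needs it, and the job is handed in when it is done.

Besides the shell and the picture viewer there is one more tool, called after ">>>" as name(argument=value, ...), one argument or row to a line, values as JSON. step_arm: Moves the arm, as the interface text tells. Its arguments: {"type":"object","properties":{"motion":{"type":"array"},"grip":{"type":"number"},"newtons":{"type":"number"}},"required":["motion"]}

```bash
mkdir -p pics; ls
cat > h.py <<'E'
import numpy as np, cv2
from bench import observe, imaging, ctrl
from scipy.spatial.transform import Rotation as R
def T(s):
    M=np.eye(4);M[:3,:3]=R.from_rotvec(s['ee_rot']).as_matrix();M[:3,3]=s['tool_pos'];return M
def cam(p,s=None):
    "world_from_camera"
    if 'tool_from_camera' in p: return T(s)@np.array(p['tool_from_camera'])
    M=np.eye(4);M[:3,:3]=cv2.Rodrigues(np.array(p['rvec'],float))[0];M[:3,3]=np.ravel(p['tvec']);return np.linalg.inv(M)
def ray(p,px,s=None):
    C=cam(p,s);d=C[:3,:3]@np.linalg.inv(np.array(p['K']))@[px[0],px[1],1];return C[:3,3],d/np.linalg.norm(d)
def onz(p,px,z,s=None):
    o,d=ray(p,px,s);return o+d*(z-o[2])/d[2]
def proj(p,X,s=None):
    c=np.linalg.inv(cam(p,s));q=(c[:3,:3]@np.atleast_2d(X).T+c[:3,3:]);q=np.array(p['K'])@q;return (q[:2]/q[2]).T
def tri(rays):
    A=0;b=0
    for o,d in rays:
        P=np.eye(3)-np.outer(d,d);A=A+P;b=b+P@o
    return np.linalg.solve(A,b)
def save(n,a): cv2.imwrite('pics/'+n,a[:,:,::-1])
E
python3 - <<'E'
from h import *
s=observe();print(s)
np.set_printoptions(precision=3,suppress=True)
for n in('top','side'):
    p=imaging.snapshot(n);save(n+'1.png',p['pixels']);print(n,cam(p)[:3,3],cam(p)[:3,2],p['K'][0][0])
    for l in('stand','cap','gauge','round_plate','square_plate'):
        for r in imaging.trace(p,l)[:3]:
            print(l,round(r['score'],2),np.round(r['pixel']),onz(p,r['pixel'],.05),r['region'].sum())
E
```

```text
pics
{'time': 0.0, 'joint_pos': array([-1.40828425e+00,  2.91285618e-01, -1.54130758e-01,  1.12670069e+00,
       -1.24617475e-05,  1.43150631e+00]), 'joint_velocities': array([ 0.00013835,  0.00082149, -0.00101405, -0.00027304,  0.00165382,
        0.00014675]), 'joint_efforts': array([ 2.69730654e-04, -5.37155485e+01,  3.31364357e+01,  1.62361149e-02,
       -2.74846316e-04,  1.24853275e-05]), 'tool_pos': array([ 0.15600054, -0.5009231 ,  0.30332782]), 'ee_rot': array([-3.10458618e+00, -4.72073985e-01,  4.36430008e-05]), 'ft_force': array([-0.51442349,  0.54188432, -0.58298072]), 'wrist_torque': array([ 0.01580721,  0.0109758 , -0.04052785]), 'opening': 0.0853336545489537}
top [ 0.499 -0.001  1.138] [ 0.062 -0.012 -0.998] 453.6422597068917
stand 0.89 [397. 273.] [ 0.489 -0.214  0.05 ] 642
stand 0.76 [336. 277.] [ 0.478 -0.066  0.05 ] 679
stand 0.56 [406. 276.] [ 0.483 -0.234  0.05 ] 77
cap 0.71 [331. 272.] [ 0.489 -0.056  0.05 ] 218
cap 0.66 [402. 270.] [ 0.498 -0.225  0.05 ] 261
gauge 0.56 [401. 275.] [ 0.485 -0.222  0.05 ] 318
round_plate 0.72 [280. 264.] [0.506 0.066 0.05 ] 699
square_plate 0.73 [184. 244.] [0.55  0.297 0.05 ] 705
side [-0.06   0.893  0.904] [ 0.457 -0.643 -0.615] 584.4514912635525
stand 0.92 [367. 248.] [ 0.469 -0.047  0.05 ] 887
stand 0.91 [398. 220.] [ 0.463 -0.184  0.05 ] 753
cap 0.63 [399. 207.] [ 0.487 -0.237  0.05 ] 345
round_plate 0.64 [327. 270.] [0.503 0.072 0.05 ] 630
square_plate 0.69 [248. 324.] [0.542 0.299 0.05 ] 958
square_plate 0.49 [328. 210.] [ 0.633 -0.127  0.05 ] 476
```

Run:
```python
import cv2,numpy as np
a=cv2.imread('pics/top1.png');b=cv2.imread('pics/side1.png')
c=np.hstack([cv2.resize(a[190:340,140:460][:, :],(800,375),interpolation=cv2.INTER_CUBIC)])
d=cv2.resize(b[180:360,200:440],(800,600),interpolation=cv2.INTER_CUBIC)
cv2.imwrite('pics/a.png',c);cv2.imwrite('pics/b.png',d)
```

```text
(no output)
```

View pics/top1.png

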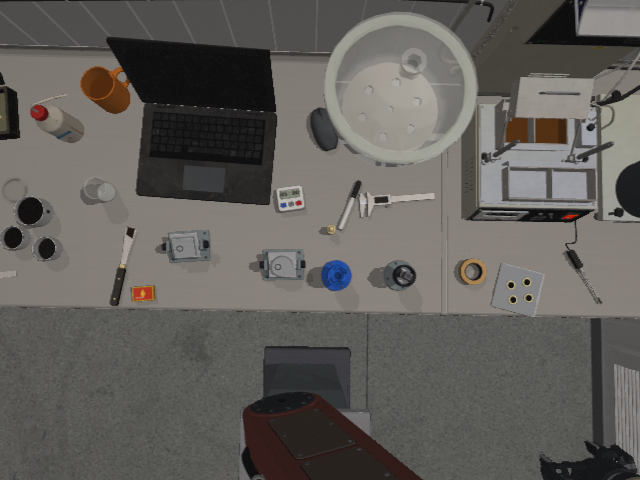

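View pics/b.png

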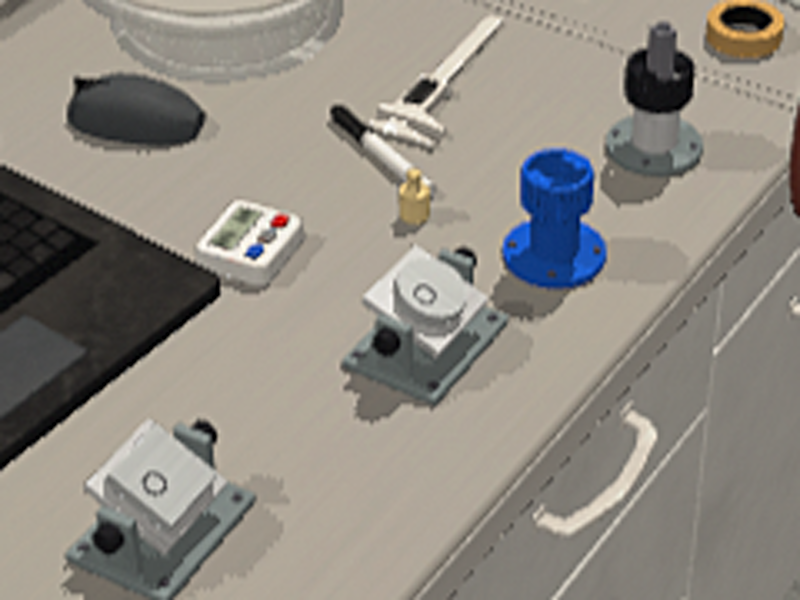

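Candidates for the stand are the blue one at (336,276) in the top view, which is a look-alike with no gauge, and the grey one with a black cap and grey handle at (401,275). I choose the grey one. The round block is at (285,264), next to the square block at (188,246). I'll move above the stand with a close wrist view.

```bash
cat >> h.py <<'E'
np.set_printoptions(precision=3,suppress=True)
def delta(pos,Rm,s=None):
    "shift (cm) and rotvec in present tool axes to reach world pose of TCP"
    s=s or observe();M=T(s)
    print('t',s['time'],'cm',M[:3,:3].T@(np.array(pos)-M[:3,3])*100,'rot',R.from_matrix(M[:3,:3].T@Rm).as_rotvec())
def down(yaw,tilt=0):
    "tool z down, tool y closing line along world heading yaw; tilt about world y then"
    z=np.array([0,0,-1.]);y=np.array([np.cos(yaw),np.sin(yaw),0]);M=np.c_[np.cross(y,z),y,z]
    return R.from_rotvec([0,tilt,0]).as_matrix()@M
E
python3 - <<'E'
from h import *
s=observe();print(T(s));p=imaging.snapshot('wrist');print(p['tool_from_camera'],p['K'][0][0])
M=T(s)
for yaw in (np.pi/2,-np.pi/2):delta([.42,-.22,.30],down(yaw))
delta([.42,-.22,.30],M[:3,:3])
E
```

```text
[[ 0.955  0.297 -0.     0.156]
 [ 0.297 -0.955 -0.    -0.501]
 [-0.     0.    -1.     0.304]
 [ 0.     0.     0.     1.   ]]
[[-0.001 -0.948 -0.319  0.082]
 [ 1.    -0.001 -0.001  0.   ]
 [ 0.001 -0.319  0.948 -0.07 ]
 [ 0.     0.     0.     1.   ]] 368.2821280665131
t 0.65 cm [ 33.561 -19.009   0.391] rot [-0.    0.   -2.84]
t 0.65 cm [ 33.561 -19.009   0.391] rot [0.    0.    0.302]
t 0.65 cm [ 33.561 -19.009   0.391] rot [0. 0. 0.]
```

Run:
```python
from h import *
delta([.485,-.222,.29],down(-np.pi/2))
```

```text
t 0.65 cm [ 39.708 -16.886   1.391] rot [0.    0.    0.302]
```

>>> step_arm(
  motion=[
    {"tx": 39.7,"ty": -16.9,"tz": 1.4,"rz": 0.302},
    {"tx": 39.7,"ty": -16.9,"tz": 1.4,"rz": 0.302},
    {"tx": 39.7,"ty": -16.9,"tz": 1.4,"rz": 0.302},
    {"tx": 39.7,"ty": -16.9,"tz": 1.4,"rz": 0.302},
    {"tx": 39.7,"ty": -16.9,"tz": 1.4,"rz": 0.302},
    {"tx": 39.7,"ty": -16.9,"tz": 1.4,"rz": 0.302},
    {"tx": 39.7,"ty": -16.9,"tz": 1.4,"rz": 0.302},
    {"tx": 39.7,"ty": -16.9,"tz": 1.4,"rz": 0.302},
    {"tx": 39.7,"ty": -16.9,"tz": 1.4,"rz": 0.302},
    {"tx": 39.7,"ty": -16.9,"tz": 1.4,"rz": 0.302},
    {"tx": 39.7,"ty": -16.9,"tz": 1.4,"rz": 0.302},
    {"tx": 39.7,"ty": -16.9,"tz": 1.4,"rz": 0.302},
  ],
  grip=-1,
)

```text
invalid input at $.motion[0]: expected keys tx, ty, tz, rx, ry, rz
```

Run:
```python
from h import *
s=observe();p=imaging.snapshot('wrist');print(s['time'],s['tool_pos'],s['ft_force'])
o=p['pixels'].copy()
for l,z in(('cap',.08),('gauge',.112),('stand',.03)):
    for r in imaging.trace(p,l)[:2]:
        print(l,r['score'],r['pixel'],onz(p,r['pixel'],z,s),r['region'].sum())
        c=cv2.findContours(r['region'].astype(np.uint8),0,2)[0];cv2.drawContours(o,c,-1,(255,0,0) if l=='cap' else (0,255,0),1)
np.save('w2.npy',p['pixels'])
save('w2.png',np.hstack([p['pixels'][60:420,120:520],o[60:420,120:520]]))
```

```text
0.65 [ 0.156 -0.501  0.304] [ 0.279 -0.11   0.692]
```

View pics/w2.png

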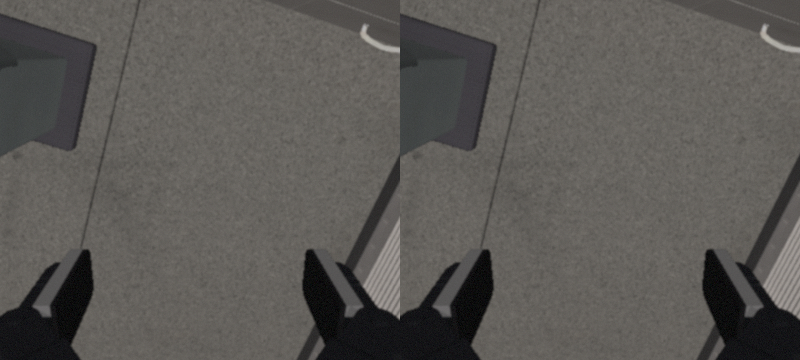

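The move was refused because every key is required, so the arm is still at the start and this view shows only the floor. I'll repeat it with all the keys.

>>> step_arm(
  motion=[
    {"tx": 39.7,"ty": -16.9,"tz": 1.4,"rx": 0,"ry": 0,"rz": 0.302},
    {"tx": 39.7,"ty": -16.9,"tz": 1.4,"rx": 0,"ry": 0,"rz": 0.302},
    {"tx": 39.7,"ty": -16.9,"tz": 1.4,"rx": 0,"ry": 0,"rz": 0.302},
    {"tx": 39.7,"ty": -16.9,"tz": 1.4,"rx": 0,"ry": 0,"rz": 0.302},
    {"tx": 39.7,"ty": -16.9,"tz": 1.4,"rx": 0,"ry": 0,"rz": 0.302},
    {"tx": 39.7,"ty": -16.9,"tz": 1.4,"rx": 0,"ry": 0,"rz": 0.302},
    {"tx": 39.7,"ty": -16.9,"tz": 1.4,"rx": 0,"ry": 0,"rz": 0.302},
    {"tx": 39.7,"ty": -16.9,"tz": 1.4,"rx": 0,"ry": 0,"rz": 0.302},
    {"tx": 39.7,"ty": -16.9,"tz": 1.4,"rx": 0,"ry": 0,"rz": 0.302},
    {"tx": 39.7,"ty": -16.9,"tz": 1.4,"rx": 0,"ry": 0,"rz": 0.302},
    {"tx": 39.7,"ty": -16.9,"tz": 1.4,"rx": 0,"ry": 0,"rz": 0.302},
    {"tx": 39.7,"ty": -16.9,"tz": 1.4,"rx": 0,"ry": 0,"rz": 0.302},
  ],
  grip=-1,
)

```text
time: 2.05
tool_pos: [0.4843, -0.2224, 0.2899]
ee_rot: [3.141, -0.001, -0.001]
ft_force: [-0.1, -0.1, -0.7]
opening: 0.0853
```

Run:
```python
from h import *
s=observe();p=imaging.snapshot('wrist');print(s['time'],s['tool_pos'],s['ft_force'])
o=p['pixels'].copy()
for l,z in(('cap',.08),('gauge',.112),('stand',.03)):
    for r in imaging.trace(p,l)[:2]:
        print(l,r['score'],r['pixel'],onz(p,r['pixel'],z,s),r['region'].sum())
        c=cv2.findContours(r['region'].astype(np.uint8),0,2)[0];cv2.drawContours(o,c,-1,(255,0,0) if l=='cap' else (0,255,0),1)
save('w3.png',np.hstack([p['pixels'][60:420,120:520],o[60:420,120:520]]))
```

```text
2.05 [ 0.484 -0.222  0.29 ] [-0.108 -0.131 -0.718]
cap 0.79 [139.6, 217.7] [ 0.489 -0.082  0.08 ] 3254
cap 0.67 [311.8, 209.9] [ 0.495 -0.218  0.08 ] 1969
gauge 0.98 [320.7, 225.0] [ 0.492 -0.224  0.112] 965
stand 0.74 [321.3, 198.0] [ 0.494 -0.226  0.03 ] 4489
stand 0.61 [150.3, 207.5] [ 0.485 -0.068  0.03 ] 6779
```

View pics/w3.png

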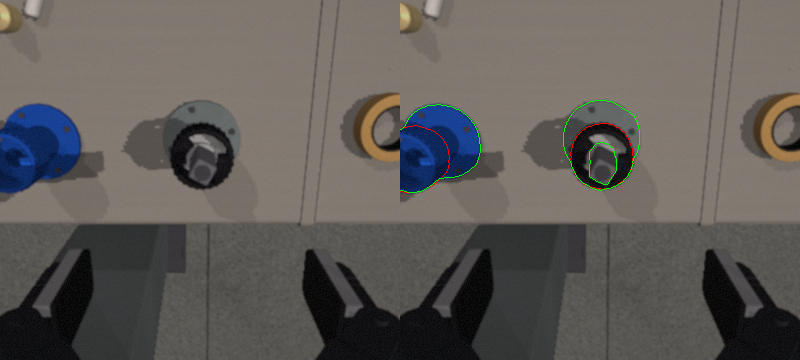

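The wrist view shows the grey stand with its ribbed black cap at about (322,215) and the grey handle at (321,225). The blue look-alike is off to the left. Next I fit the axis and the handle yaw.

Run:
```python
from h import *
from scipy.optimize import minimize
s=observe();p=imaging.snapshot('wrist');g=p['pixels']
def near(l):
    rs=[r for r in imaging.trace(p,l) if abs(r['pixel'][0]-321)<30];return rs[0]['region']
obs=near('stand')|near('cap')|near('gauge')
cg=near('cap')|near('gauge')
t=np.linspace(0,2*np.pi,60,endpoint=False);C=np.c_[np.cos(t),np.sin(t)]
def circ(x,y,r,z): return np.c_[x+r*C[:,0],y+r*C[:,1],np.full(60,z)]
def sq(x,y,a,z):
    q=np.array([[1,1],[-1,1],[-1,-1],[1,-1]])*.008;c,d=np.cos(a),np.sin(a);q=q@np.array([[c,d],[-d,c]]);return np.c_[q+[x,y],np.full(4,z)]
def hull(X,k=4):
    m=np.zeros((480*k,640*k),np.uint8);q=((proj(p,X,s)+.5)*k).astype(np.int32);cv2.fillConvexPoly(m,cv2.convexHull(q),1);return m
up=cv2.resize(cg.astype(np.uint8),None,fx=4,fy=4,interpolation=0)
uo=cv2.resize(obs.astype(np.uint8),None,fx=4,fy=4,interpolation=0)
def cost(v):
    cap=hull(np.vstack([circ(*v[:2],.025,.05),circ(*v[:2],.025,.08)]))|hull(np.vstack([sq(*v[:2],0.3,.08),sq(*v[:2],.3,.112)]))
    allm=cap|hull(np.vstack([circ(*v[:2],.038,0),circ(*v[:2],.038,.008)]))
    return (cap!=up).sum()/up.sum()+(allm!=uo).sum()/uo.sum()
r=minimize(cost,[.492,-.223],method='Nelder-Mead',options=dict(initial_simplex=[[.492,-.223],[.499,-.223],[.492,-.216]],xatol=2e-4,fatol=1e-4));print(r.x,r.fun)
x,y=r.x
big=cv2.resize(g[180:260,280:360],(560,560),interpolation=2)
k=lambda X:(((proj(p,X,s)-[280,180])+.5)*7).astype(np.int32)
b2=big.copy()
cv2.polylines(b2,[k(circ(x,y,.025,.08))],1,(255,0,0));cv2.polylines(b2,[k(circ(x,y,.038,.008))],1,(255,0,255))
cv2.polylines(b2,[k(sq(x,y,0,.112))],1,(0,255,0));cv2.polylines(b2,[k(sq(x,y,.5,.112))],1,(255,255,0))
save('w4.png',cv2.resize(np.hstack([big,b2]),(800,400)))
```

```text
[ 0.487 -0.225] 0.2085926807796067
```

View pics/w4.png

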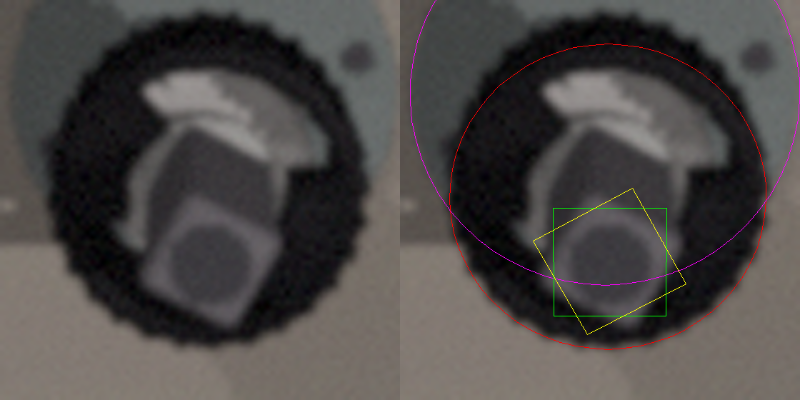

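Reading the crop: the cap outline fits (.487, -.225), and the handle's top square is turned by about 0.52 rad. I'll descend with the fingers pre-turned +0.33 so that a twist of -1.38 ends aligned with the handle's faces.

>>> step_arm(
  motion=[
    {"tx": 0.27,"ty": 0.26,"tz": 2,"rx": 0,"ry": 0,"rz": 0.15},
    {"tx": 0.27,"ty": 0.26,"tz": 5,"rx": 0,"ry": 0,"rz": 0.3},
    {"tx": 0.27,"ty": 0.26,"tz": 8,"rx": 0,"ry": 0,"rz": 0.33},
    {"tx": 0.27,"ty": 0.26,"tz": 11,"rx": 0,"ry": 0,"rz": 0.33},
    {"tx": 0.27,"ty": 0.26,"tz": 14,"rx": 0,"ry": 0,"rz": 0.33},
    {"tx": 0.27,"ty": 0.26,"tz": 16,"rx": 0,"ry": 0,"rz": 0.33},
    {"tx": 0.27,"ty": 0.26,"tz": 17,"rx": 0,"ry": 0,"rz": 0.33},
    {"tx": 0.27,"ty": 0.26,"tz": 17,"rx": 0,"ry": 0,"rz": 0.33},
    {"tx": 0.27,"ty": 0.26,"tz": 17,"rx": 0,"ry": 0,"rz": 0.33},
  ],
)

```text
time: 3.45
tool_pos: [0.488, -0.2248, 0.1207]
ee_rot: [3.098, -0.516, 0.001]
ft_force: [0.3, -0.2, 0.1]
opening: 0.0853
```

>>> step_arm(
  motion=[
    {"tx": 0,"ty": 0,"tz": 0,"rx": 0,"ry": 0,"rz": 0},
    {"tx": 0,"ty": 0,"tz": 0,"rx": 0,"ry": 0,"rz": 0},
    {"tx": 0,"ty": 0,"tz": 0,"rx": 0,"ry": 0,"rz": 0},
    {"tx": 0,"ty": 0,"tz": 0,"rx": 0,"ry": 0,"rz": 0},
    {"tx": 0,"ty": 0,"tz": 0,"rx": 0,"ry": 0,"rz": 0},
    {"tx": 0,"ty": 0,"tz": 0,"rx": 0,"ry": 0,"rz": 0},
    {"tx": 0,"ty": 0,"tz": 0,"rx": 0,"ry": 0,"rz": 0},
    {"tx": 0,"ty": 0,"tz": 0,"rx": 0,"ry": 0,"rz": 0},
  ],
  grip=1,
  newtons=25,
)

```text
time: 4.25
tool_pos: [0.4878, -0.2257, 0.1211]
ee_rot: [3.096, -0.517, 0.002]
ft_force: [-2.7, -4.6, 7.3]
opening: 0.0502
```

Run:
```python
from h import *
print(observe())
```

```text
{'time': 4.25, 'joint_pos': array([-0.568,  0.486, -0.387,  0.696, -0.002,  2.904]), 'joint_velocities': array([ 0.   ,  0.001,  0.   ,  0.   ,  0.   , -0.001]), 'joint_efforts': array([  2.696, -55.961,  24.532,  -0.361,   1.494,   0.055]), 'tool_pos': array([ 0.488, -0.226,  0.121]), 'ee_rot': array([ 3.096, -0.517,  0.002]), 'ft_force': array([-2.66 , -4.562,  7.279]), 'wrist_torque': array([-0.728,  0.652,  0.039]), 'opening': 0.050177830057519086}
```

>>> step_arm(
  motion=[
    {"tx": 0,"ty": 0,"tz": 0,"rx": 0,"ry": 0,"rz": -0.13},
    {"tx": 0,"ty": 0,"tz": 0,"rx": 0,"ry": 0,"rz": -0.26},
    {"tx": 0,"ty": 0,"tz": 0,"rx": 0,"ry": 0,"rz": -0.39},
    {"tx": 0,"ty": 0,"tz": 0,"rx": 0,"ry": 0,"rz": -0.52},
    {"tx": 0,"ty": 0,"tz": 0,"rx": 0,"ry": 0,"rz": -0.65},
    {"tx": 0,"ty": 0,"tz": 0,"rx": 0,"ry": 0,"rz": -0.78},
    {"tx": 0,"ty": 0,"tz": 0,"rx": 0,"ry": 0,"rz": -0.91},
    {"tx": 0,"ty": 0,"tz": 0,"rx": 0,"ry": 0,"rz": -1.04},
    {"tx": 0,"ty": 0,"tz": 0,"rx": 0,"ry": 0,"rz": -1.17},
    {"tx": 0,"ty": 0,"tz": 0,"rx": 0,"ry": 0,"rz": -1.3},
    {"tx": 0,"ty": 0,"tz": 0,"rx": 0,"ry": 0,"rz": -1.38},
    {"tx": 0,"ty": 0,"tz": 0,"rx": 0,"ry": 0,"rz": -1.38},
  ],
)

```text
time: 5.45
tool_pos: [0.4874, -0.2247, 0.121]
ee_rot: [2.716, 1.578, -0.001]
ft_force: [-4.5, 1.2, 11.8]
opening: 0.0499
```

Run:
```python
from h import *
s=observe();print(s['joint_pos'],s['ft_force'],s['wrist_torque'],s['opening'])
```

```text
[-0.568  0.486 -0.387  0.697 -0.001  1.521] [-4.489  1.225 11.817] [0.292 1.073 0.015] 0.04994098083850187
```

>>> step_arm(
  motion=[
    {"tx": 0,"ty": 0,"tz": 0,"rx": 0,"ry": 0,"rz": 0},
    {"tx": 0,"ty": 0,"tz": 0,"rx": 0,"ry": 0,"rz": 0},
    {"tx": 0,"ty": 0,"tz": 0,"rx": 0,"ry": 0,"rz": 0},
    {"tx": 0,"ty": 0,"tz": 0,"rx": 0,"ry": 0,"rz": 0},
    {"tx": 0,"ty": 0,"tz": 0,"rx": 0,"ry": 0,"rz": 0},
    {"tx": 0,"ty": 0,"tz": -4,"rx": 0,"ry": 0,"rz": 0},
    {"tx": 0,"ty": 0,"tz": -8,"rx": 0,"ry": 0,"rz": 0},
    {"tx": 0,"ty": 0,"tz": -12,"rx": 0,"ry": 0,"rz": 0},
    {"tx": 0,"ty": 0,"tz": -15,"rx": 0,"ry": 0,"rz": 0},
    {"tx": 0,"ty": 0,"tz": -15,"rx": 0,"ry": 0,"rz": 0},
    {"tx": 0,"ty": 0,"tz": -15,"rx": 0,"ry": 0,"rz": 0},
  ],
  grip=-1,
)

```text
time: 6.55
tool_pos: [0.4878, -0.2246, 0.2702]
ee_rot: [2.718, 1.574, 0.001]
ft_force: [-0.0, -0.6, -0.2]
opening: 0.0852
```

Run:
```python
from h import *
s=observe();p=imaging.snapshot('wrist');print(s['time'],T(s))
X=[.4875,-.225,.112];c=proj(p,X,s)[0];print(c)
o=p['pixels'].copy();
for a in [-.52]:
    q=np.array([[1,1],[-1,1],[-1,-1],[1,-1]])*.008;cc,d=np.cos(a),np.sin(a);q=q@np.array([[cc,d],[-d,cc]])
    Q=proj(p,np.c_[q+X[:2],np.full(4,.112)],s)
x0,y0=np.array(c,int)-50
big=cv2.resize(o[y0:y0+100,x0:x0+100],(600,600),interpolation=2)
cv2.polylines(big,[((Q-[x0,y0]+.5)*6).astype(np.int32)],1,(0,255,0))
save('w5.png',big)
```

```text
6.55 [[ 0.498  0.867  0.001  0.488]
 [ 0.867 -0.498 -0.001 -0.225]
 [-0.     0.001 -1.     0.27 ]
 [ 0.     0.     0.     1.   ]]
[316.989 246.192]
```

View pics/w5.png

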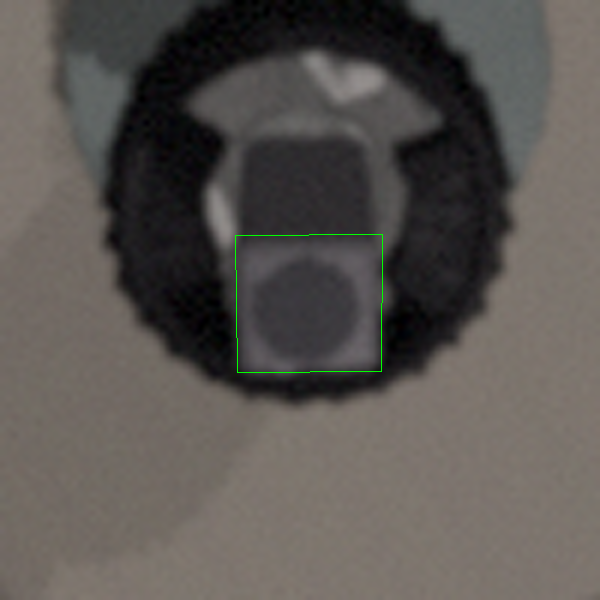

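The cap outline has turned, and the model square sits exactly on the handle top (px 237-382, 235-372), aligned with the tool axes. I'll grasp the handle.

>>> step_arm(
  motion=[
    {"tx": 0,"ty": 0,"tz": 4,"rx": 0,"ry": 0,"rz": 0},
    {"tx": 0,"ty": 0,"tz": 8,"rx": 0,"ry": 0,"rz": 0},
    {"tx": 0,"ty": 0,"tz": 11,"rx": 0,"ry": 0,"rz": 0},
    {"tx": 0,"ty": 0,"tz": 11.4,"rx": 0,"ry": 0,"rz": 0},
    {"tx": 0,"ty": 0,"tz": 11.4,"rx": 0,"ry": 0,"rz": 0},
  ],
)

```text
time: 7.1
tool_pos: [0.4868, -0.224, 0.1549]
ee_rot: [-2.716, -1.573, 0.002]
ft_force: [0.8, -0.3, 0.3]
opening: 0.0853
```

>>> step_arm(
  motion=[
    {"tx": 0,"ty": 0,"tz": 0,"rx": 0,"ry": 0,"rz": 0},
    {"tx": 0,"ty": 0,"tz": 0,"rx": 0,"ry": 0,"rz": 0},
    {"tx": 0,"ty": 0,"tz": 0,"rx": 0,"ry": 0,"rz": 0},
    {"tx": 0,"ty": 0,"tz": 0,"rx": 0,"ry": 0,"rz": 0},
    {"tx": 0,"ty": 0,"tz": 0,"rx": 0,"ry": 0,"rz": 0},
    {"tx": 0,"ty": 0,"tz": 0,"rx": 0,"ry": 0,"rz": 0},
    {"tx": 0,"ty": 0,"tz": 0,"rx": 0,"ry": 0,"rz": 0},
    {"tx": 0,"ty": 0,"tz": 0,"rx": 0,"ry": 0,"rz": 0},
    {"tx": 0,"ty": 0,"tz": 0,"rx": 0,"ry": 0,"rz": 0},
    {"tx": 0,"ty": 0,"tz": 0,"rx": 0,"ry": 0,"rz": 0},
  ],
  grip=1,
  newtons=60,
)

```text
time: 8.1
tool_pos: [0.4877, -0.2247, 0.1565]
ee_rot: [2.718, 1.574, 0.0]
ft_force: [-0.9, 0.4, 4.7]
opening: 0.0154
```

>>> step_arm(
  motion=[
    {"tx": 0,"ty": 0,"tz": -0.5,"rx": 0,"ry": 0,"rz": 0},
    {"tx": 0,"ty": 0,"tz": -1,"rx": 0,"ry": 0,"rz": 0},
    {"tx": 0,"ty": 0,"tz": -1.5,"rx": 0,"ry": 0,"rz": 0},
    {"tx": 0,"ty": 0,"tz": -1.5,"rx": 0,"ry": 0,"rz": 0},
  ],
)

```text
time: 8.5
tool_pos: [0.488, -0.2247, 0.1717]
ee_rot: [2.718, 1.574, 0.001]
ft_force: [0.0, -0.2, -0.6]
opening: 0.0153
```

>>> step_arm(
  motion=[
    {"tx": 0,"ty": 0,"tz": -4,"rx": 0,"ry": 0,"rz": 0},
    {"tx": 0,"ty": 0,"tz": -8,"rx": 0,"ry": 0,"rz": 0},
    {"tx": 0,"ty": 0,"tz": -11,"rx": 0,"ry": 0,"rz": 0},
    {"tx": 0,"ty": 0,"tz": -13.8,"rx": 0,"ry": 0,"rz": 0},
    {"tx": 2.4,"ty": -1.9,"tz": -13.8,"rx": 0,"ry": 0,"rz": -0.14},
    {"tx": 4.8,"ty": -3.8,"tz": -13.8,"rx": 0,"ry": 0,"rz": -0.28},
    {"tx": 7.2,"ty": -5.8,"tz": -13.8,"rx": 0,"ry": 0,"rz": -0.42},
    {"tx": 9.6,"ty": -7.7,"tz": -13.8,"rx": 0,"ry": 0,"rz": -0.56},
    {"tx": 12,"ty": -9.6,"tz": -13.8,"rx": 0,"ry": 0,"rz": -0.7},
    {"tx": 14.4,"ty": -11.5,"tz": -13.8,"rx": 0,"ry": 0,"rz": -0.84},
    {"tx": 16.8,"ty": -13.5,"tz": -13.8,"rx": 0,"ry": 0,"rz": -0.98},
    {"tx": 19.3,"ty": -15.5,"tz": -13.8,"rx": 0,"ry": 0,"rz": -1.12},
  ],
)

```text
time: 9.7
tool_pos: [0.4488, 0.0211, 0.3089]
ee_rot: [1.459, 2.782, 0.0]
ft_force: [-0.8, 0.2, -1.2]
opening: 0.0149
```

>>> step_arm(
  motion=[
    {"tx": 0,"ty": 0,"tz": 0,"rx": 0,"ry": 0,"rz": -0.14},
    {"tx": 0,"ty": 0,"tz": 0,"rx": 0,"ry": 0,"rz": -0.28},
    {"tx": 0,"ty": 0,"tz": 0,"rx": 0,"ry": 0,"rz": -0.42},
    {"tx": 0,"ty": 0,"tz": 0,"rx": 0,"ry": 0,"rz": -0.56},
    {"tx": 0,"ty": 0,"tz": 0,"rx": 0,"ry": 0,"rz": -0.7},
    {"tx": 0,"ty": 0,"tz": 0,"rx": 0,"ry": 0,"rz": -0.84},
    {"tx": 0,"ty": 0,"tz": 0,"rx": 0,"ry": 0,"rz": -0.97},
    {"tx": 0,"ty": 0,"tz": 0,"rx": 0,"ry": 0,"rz": -0.97},
    {"tx": 0,"ty": 0,"tz": 0,"rx": 0,"ry": 0,"rz": -0.97},
  ],
)

```text
time: 10.6
tool_pos: [0.4492, 0.02, 0.3089]
ee_rot: [-0.009, -3.141, -0.0]
ft_force: [0.5, 0.8, -2.0]
opening: 0.0148
```

Run:
```python
from h import *
s=observe();p=imaging.snapshot('wrist');print(s['time'],T(s),s['joint_pos'])
np.savez('w6.npz',px=p['pixels'],K=p['K'],tfc=p['tool_from_camera'],T=T(s))
for l in('round_plate','gauge'):
    for r in imaging.trace(p,l)[:2]:
        print(l,r['score'],r['pixel'],onz(p,r['pixel'],.055,s),r['region'].sum())
save('w6.png',p['pixels'])
```

```text
10.6 [[-1.     0.006 -0.     0.449]
 [ 0.006  1.     0.     0.02 ]
 [ 0.     0.    -1.     0.309]
 [ 0.     0.     0.     1.   ]] [-0.118  0.144 -0.33   1.097 -0.    -0.113]
round_plate 0.65 [363.0, 264.0] [0.503 0.063 0.055] 4048
gauge 0.92 [316.9, 321.5] [0.565 0.019 0.055] 4007
gauge 0.69 [51.5, 253.1] [ 0.49  -0.23   0.055] 3156
```

View pics/w6.png

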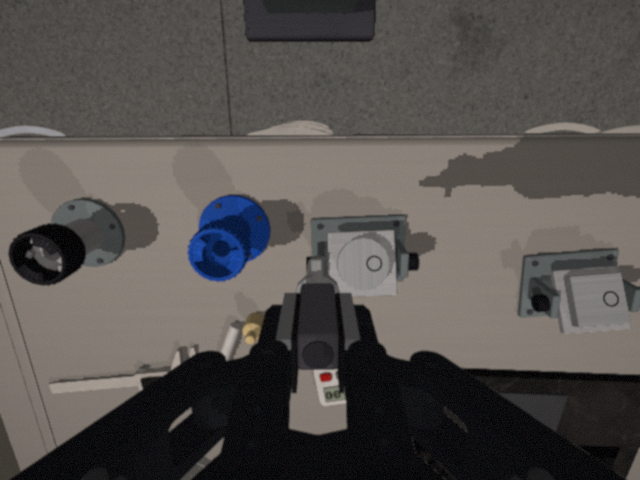

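The gauge hangs cleanly in the fingers. The round block's ring shows at about (374,263) and the square block is far to the right (610,298). I need the plate's pose, so I'll take enlarged crops from the wrist and side cameras and click the corners.

Run:
```python
from h import *
w=np.load('w6.npz')['px'][206:302,304:430]
p=imaging.snapshot('side');b=p['pixels'];np.savez('side6.npz',px=b,K=p['K'],rvec=p['rvec'],tvec=p['tvec'])
save('w7.png',cv2.resize(w,None,fx=6,fy=6,interpolation=2));save('s7.png',cv2.resize(b[242:306,296:358],None,fx=9,fy=9,interpolation=2))
```

```text
(no output)
```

View pics/w7.png

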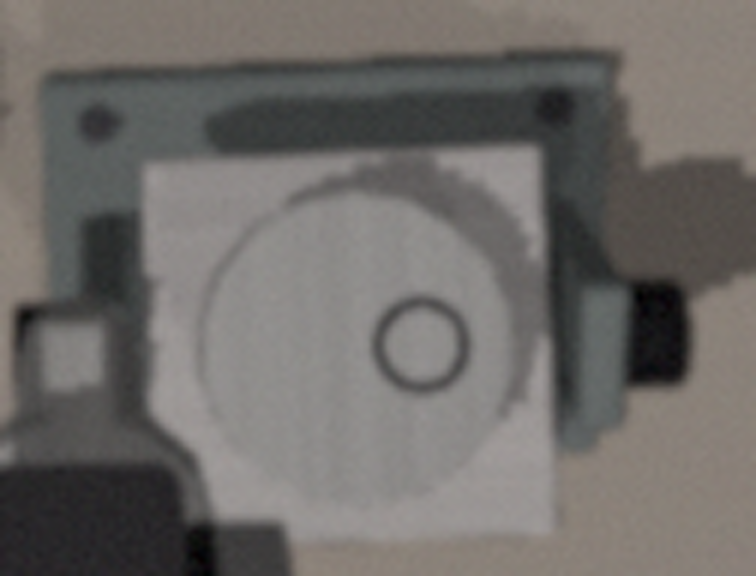

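View pics/s7.png

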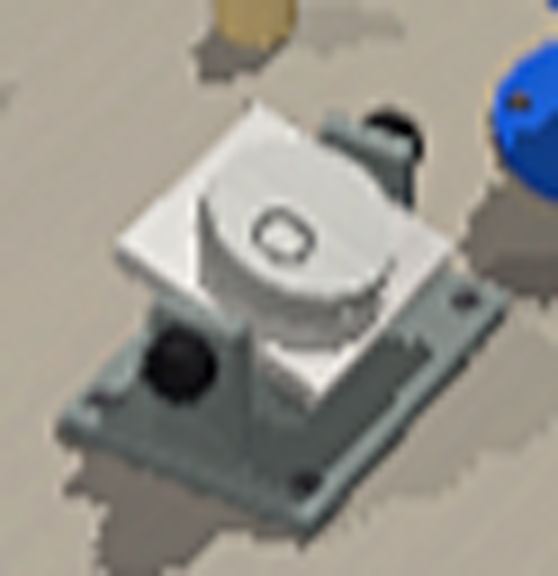

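The wrist crop gives plate corners (144,165), (543,146), (555,532), ring (421,344) and disc centre (360,347). The side crop gives corners (255,105), (120,240), (455,245), (317,387) and ring (284,237). Now I fit the pose.

```bash
cat > fit.py <<'E'
from h import *
from scipy.optimize import least_squares
def plate(v):
    x,y,yaw,t=v[:4];return R.from_euler('z',yaw).as_matrix()@R.from_euler('y',-t).as_matrix(),np.array([x,y,.041])
a=.032;b=.033
P={'mm':[-a,-b,.004],'mp':[-a,b,.004],'pp':[a,b,.004],'pm':[a,-b,.004],'ring':[0,.010,.016],'disc':[0,0,.016]}
w=np.load('w6.npz');S=np.load('side6.npz')
obs=[]
Tw=w['T'];pw={'K':w['K'],'tool_from_camera':w['tfc']};sw={'ee_rot':R.from_matrix(Tw[:3,:3]).as_rotvec(),'tool_pos':Tw[:3,3]}
ps={k:S[k] for k in('K','rvec','tvec')}
W={'mm':(144,165),'mp':(543,146),'pp':(555,532),'ring':(421,344),'disc':(360,347)}
D={'pm':(255,105),'pp':(120,240),'mm':(455,245),'mp':(317,387),'ring':(284,237)}
def res(v):
    Rm,o=plate(v);r=[]
    for k,q in W.items(): r+=list((proj(pw,Rm@P[k]+o,sw)[0]-((np.array(q)+.5)/6-.5+[304,206]))*1.0)
    for k,q in D.items(): r+=list((proj(ps,Rm@P[k]+o)[0]-((np.array(q)+.5)/9-.5+[296,242]))*1.0)
    return np.array(r)
if __name__=='__main__':
    f=least_squares(res,[.505,.06,0,.3]);print(f.x);print(f.fun.reshape(-1,2))
    Rm,o=plate(f.x);print('ring',Rm@P['ring']+o,'normal',Rm[:,2])
    J=f.jac;print('sd',np.sqrt(np.diag(np.linalg.inv(J.T@J))*2*f.cost/16))
E
python3 fit.py
```

```text
[0.508 0.063 0.032 0.358]
[[-0.71  -0.951]
 [-0.108 -0.316]
 [ 0.776  0.706]
 [-0.116  0.587]
 [-0.5    0.474]
 [ 0.206 -0.182]
 [-0.575  0.689]
 [ 0.279  0.464]
 [ 0.429  1.253]
 [-0.362  0.485]]
ring [0.502 0.073 0.056] normal [-0.35  -0.011  0.937]
sd [0.    0.    0.008 0.024]
```

```bash
cat >> fit.py <<'E'
ring=np.array([.502,.073,.056]);n=np.array([-.35,-.011,.937]);n/=np.linalg.norm(n)
def goal(h,ring=ring,n=n,L=.1405):
    z=-n;y=np.array([0,1.,0]);y-=z*(y@z);y/=np.linalg.norm(y);return ring+n*(L+h),np.c_[np.cross(y,z),y,z]
E
python3 - <<'E'
from fit import *
delta(*goal(.03))
print(goal(.03))
E
```

```text
t 10.8 cm [0.701 5.107 9.318] rot [-0.012 -0.357 -0.006]
(array([0.442, 0.071, 0.216]), array([[-0.937, -0.004,  0.35 ],
       [ 0.   ,  1.   ,  0.011],
       [-0.35 ,  0.01 , -0.937]]))
```

>>> step_arm(
  motion=[
    {"tx": 0.2,"ty": 2,"tz": 0,"rx": -0.004,"ry": -0.12,"rz": -0.002},
    {"tx": 0.4,"ty": 4,"tz": 1,"rx": -0.008,"ry": -0.24,"rz": -0.004},
    {"tx": 0.7,"ty": 5.1,"tz": 3,"rx": -0.012,"ry": -0.357,"rz": -0.006},
    {"tx": 0.7,"ty": 5.1,"tz": 6,"rx": -0.012,"ry": -0.357,"rz": -0.006},
    {"tx": 0.7,"ty": 5.1,"tz": 8,"rx": -0.012,"ry": -0.357,"rz": -0.006},
    {"tx": 0.7,"ty": 5.1,"tz": 9.3,"rx": -0.012,"ry": -0.357,"rz": -0.006},
    {"tx": 0.7,"ty": 5.1,"tz": 9.3,"rx": -0.012,"ry": -0.357,"rz": -0.006},
    {"tx": 0.7,"ty": 5.1,"tz": 9.3,"rx": -0.012,"ry": -0.357,"rz": -0.006},
  ],
)

```text
time: 11.6
tool_pos: [0.4424, 0.071, 0.2162]
ee_rot: [-0.005, 2.785, 0.017]
ft_force: [0.0, -0.4, -1.4]
opening: 0.0149
```

Run:
```python
from fit import *
s=observe();print(s['time'],s['tool_pos'],s['ft_force'])
tip=(T(s)@[0,0,.1405,1])[:3];print('tip pred',tip)
im=[]
for nme,c in(('side',None),('wrist',None)):
    p=imaging.snapshot(nme);ss=s if nme=='wrist' else None
    a=proj(p,tip,ss)[0];r=proj(p,ring,ss)[0];print(nme,'tip',a,'ring',r)
    k=9 if nme=='side' else 5
    hw=22 if nme=='side' else 40
    m=((a+r)/2).astype(int);m[1]-=8 if nme=='side' else 0
    big=cv2.resize(p['pixels'][m[1]-hw-10:m[1]+hw+10,m[0]-hw:m[0]+hw],(396,540),interpolation=2)
    kx=396/(2*hw);ky=540/(2*hw+20)
    for q,col in((a,(255,0,0)),(r,(0,255,0))):
        u=((q-[m[0]-hw,m[1]-hw-10]+.5)*[kx,ky]).astype(int);cv2.drawMarker(big,tuple(int(i) for i in u),col,0,12,1)
    im.append(big)
save('f8.png',np.hstack(im))
```

```text
11.6 [0.442 0.071 0.216] [ 0.015 -0.431 -1.448]
tip pred [0.491 0.073 0.085]
side tip [330.834 260.169] ring [326.923 268.421]
wrist tip [317.635 254.368] ring [317.412 238.279]
```

View pics/f8.png

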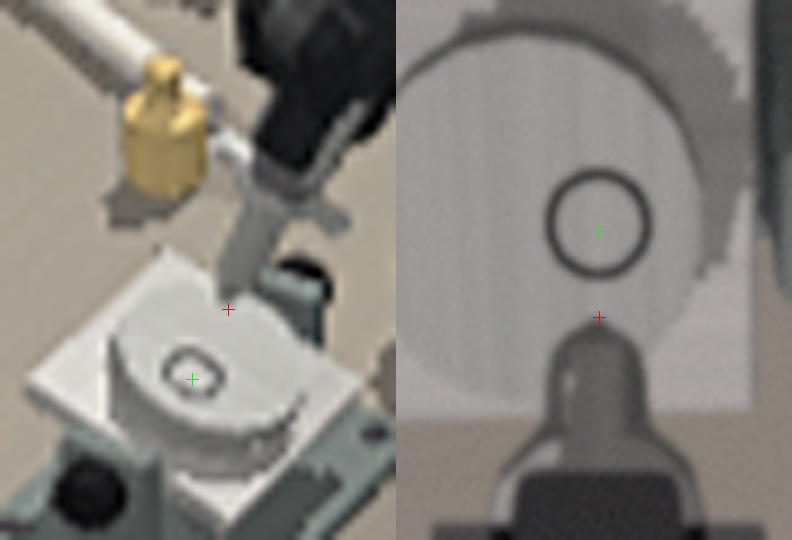

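The side and wrist views agree: tip and ring markers are within about 1 mm of the real ones, and the gauge looks square to the face. I'll nudge by +0.05 cm and go down in steps while watching the force.

>>> step_arm(
  motion=[
    {"tx": 0.05,"ty": 0,"tz": 1,"rx": 0,"ry": 0,"rz": 0},
    {"tx": 0.05,"ty": 0,"tz": 2,"rx": 0,"ry": 0,"rz": 0},
    {"tx": 0.05,"ty": 0,"tz": 2.5,"rx": 0,"ry": 0,"rz": 0},
    {"tx": 0.05,"ty": 0,"tz": 2.5,"rx": 0,"ry": 0,"rz": 0},
    {"tx": 0.05,"ty": 0,"tz": 2.5,"rx": 0,"ry": 0,"rz": 0},
  ],
)

```text
time: 12.2
tool_pos: [0.4507, 0.0713, 0.1927]
ee_rot: [-0.006, 2.784, 0.016]
ft_force: [-0.8, -0.3, -0.6]
opening: 0.015
```

>>> step_arm(
  motion=[
    {"tx": 0,"ty": 0,"tz": 0.1,"rx": 0,"ry": 0,"rz": 0},
    {"tx": 0,"ty": 0,"tz": 0.2,"rx": 0,"ry": 0,"rz": 0},
    {"tx": 0,"ty": 0,"tz": 0.3,"rx": 0,"ry": 0,"rz": 0},
    {"tx": 0,"ty": 0,"tz": 0.4,"rx": 0,"ry": 0,"rz": 0},
    {"tx": 0,"ty": 0,"tz": 0.5,"rx": 0,"ry": 0,"rz": 0},
    {"tx": 0,"ty": 0,"tz": 0.6,"rx": 0,"ry": 0,"rz": 0},
    {"tx": 0,"ty": 0,"tz": 0.6,"rx": 0,"ry": 0,"rz": 0},
    {"tx": 0,"ty": 0,"tz": 0.6,"rx": 0,"ry": 0,"rz": 0},
    {"tx": 0,"ty": 0,"tz": 0.6,"rx": 0,"ry": 0,"rz": 0},
  ],
)

```text
time: 13.1
tool_pos: [0.4527, 0.0714, 0.1867]
ee_rot: [-0.006, 2.785, 0.016]
ft_force: [-0.4, 0.7, -0.3]
opening: 0.015
```

>>> step_arm(
  motion=[
    {"tx": 0,"ty": 0,"tz": 0.1,"rx": 0,"ry": 0,"rz": 0},
    {"tx": 0,"ty": 0,"tz": 0.2,"rx": 0,"ry": 0,"rz": 0},
    {"tx": 0,"ty": 0,"tz": 0.2,"rx": 0,"ry": 0,"rz": 0},
    {"tx": 0,"ty": 0,"tz": 0.2,"rx": 0,"ry": 0,"rz": 0},
  ],
)

```text
time: 13.5
tool_pos: [0.4534, 0.0715, 0.1848]
ee_rot: [-0.006, 2.784, 0.016]
ft_force: [-1.2, 0.1, 1.1]
opening: 0.0148
```

Run:
```python
from fit import *
f=[]
for i in range(6):
    s=observe();f.append(s['ft_force'])
    p=imaging.snapshot('wrist')
f=np.array(f);print(s['time'],s['tool_pos'],f.mean(0),'n',(f@n).round(2),'h from model',(s['tool_pos']-ring)@n-.1405)
```

```text
13.75 [0.453 0.071 0.185] [-1.193  0.222  1.053] n [1.48 0.87 0.71 2.13 1.29 1.92] h from model -0.0027710412723043476
```

>>> step_arm(
  motion=[
    {"tx": 0,"ty": 0,"tz": 0.08,"rx": 0,"ry": 0,"rz": 0},
    {"tx": 0,"ty": 0,"tz": 0.15,"rx": 0,"ry": 0,"rz": 0},
    {"tx": 0,"ty": 0,"tz": 0.15,"rx": 0,"ry": 0,"rz": 0},
    {"tx": 0,"ty": 0,"tz": 0.15,"rx": 0,"ry": 0,"rz": 0},
    {"tx": 0,"ty": 0,"tz": 0.15,"rx": 0,"ry": 0,"rz": 0},
    {"tx": 0,"ty": 0,"tz": 0.15,"rx": 0,"ry": 0,"rz": 0},
  ],
)

```text
time: 14.4
tool_pos: [0.4539, 0.0715, 0.1834]
ee_rot: [-0.006, 2.785, 0.016]
ft_force: [-0.5, -0.3, 1.8]
opening: 0.0151
```

Run:
```python
from fit import *
f=[];im=[]
for i in range(5):
    s=observe();f.append(s['ft_force'])
    p=imaging.snapshot('wrist')
q=imaging.snapshot('side')
f=np.array(f);print(s['time'],s['tool_pos'],f.mean(0),'n',(f@n).round(2),'h',(s['tool_pos']-ring)@n-.1405)
for p,ss,hw,up in((q,None,22,12),(p,s,36,0)):
    m=proj(p,ring,ss)[0].astype(int)-[0,up];im.append(cv2.resize(p['pixels'][m[1]-hw:m[1]+hw,m[0]-hw:m[0]+hw],(400,400),interpolation=2))
save('f9.png',np.hstack(im))
```

```text
14.6 [0.454 0.071 0.183] [-1.136 -0.302  1.795] n [1.89 1.34 2.57 2.91 1.7 ] h -0.004300022834140438
```

View pics/f9.png

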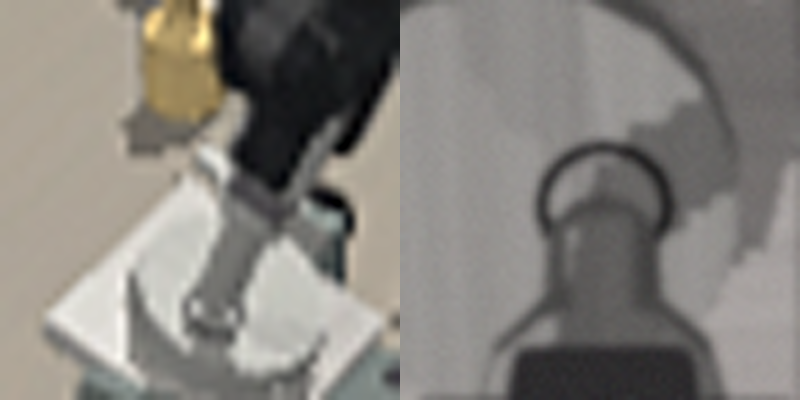

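Run:
```python
from fit import *
f=[]
for i in range(8):
    s=observe();f.append(s['ft_force']@n);p=imaging.snapshot('wrist')
m=proj(p,ring,s)[0].astype(int)
for L in(.1355,.1362):
    t=(T(s)@[0,0,L,1])[:3];print('tip',t,'disp',(proj(p,t,s)[0]-m+36+.5)*400/72+[400,0],'lat off',(t-ring)-n*((t-ring)@n))
print('ring disp model',(proj(p,ring,s)[0]-m+36.5)*400/72+[400,0],np.mean(f))
print('angle',np.arccos(-T(s)[:3,2]@n))
```

```text
tip [0.501 0.073 0.056] disp [606.347 204.936] lat off [-0.001  0.    -0.   ]
tip [0.501 0.073 0.056] disp [606.341 202.544] lat off [-0.001  0.    -0.   ]
ring disp model [605.192 207.527] 2.120215560558411
angle 0.0012891905976120791
```

```bash
python3 -c "
from bench import ctrl,observe
print(ctrl.job_done(),observe()['ft_force'],observe()['opening'])"
```

```text
the job is handed in; nothing more can be done
the job is handed in; nothing more can be done
```

I twisted the grey stand's cap open by about 1.38 rad and lifted the gauge out by its handle. The tip is now pressed in the ring on the round block, still held with a 60 N grip, and the job is handed in at about 15 s of the 53 s allowed.

**Last checks, just before handing in:**
- **Position:** the predicted tip is within about 1 mm of the ring's centre, in both the fitted pose and the wrist picture.
- **Angle:** the gauge is within 0.01 rad of the fitted face normal. That fit put the tilt at 0.36 ± 0.02 rad.
- **Press:** contact force is about 3.3 N, counting the gauge's weight as about 1.2 N. That puts the plunger about 4.7 mm in; the pose model gave 4.3 mm. Single force readings scatter by about 0.6 N, and I did not read the plunger's half-way line in the pictures.

**Mishaps and limits:**
- The first move was refused for missing keys, so one picture was wasted.
- I viewed 11 pictures, one over the budget.
- The hand-in call reported no verdict, and a final force and grip reading after it was refused, so nothing was checked afterwards.

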